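# Prise open the bobbin box

## Robot

A 6-joint arm with a two-finger parallel gripper is mounted at the origin on the work surface; the furniture and walls round the work are solid. World frame = base frame: x ahead of the robot, y to its left, z up, the work surface at z = 0. Lengths are in m, angles in rad, forces in N, time in s.
With the tool pointing down it reaches from about 0.375 to 0.9 m from the base axis. Payload 3.1 kg.
Tool frame: the origin (TCP) lies on the centre line of the jaws, within the pads' length; the fingertips stand robot.tcp_to_tips ahead of it and the grasp point (between the pads) lies 3 mm ahead of it (robot.tcp_to_tips is the distance from the TCP to the fingertips, in m); z points along the fingers, y is the line along which they close (so a half turn about z gives the same grasp; the last joint's range is limited). The gripper opens to 87 mm and grips with 3 to 60 N. Pads are 19 mm wide; open, the fingers measure 117 mm over their backs; the gripper's body (75 mm by 190 mm) begins 51 mm behind the grasp point.
Start: joints at [1.038, 0.527, 1.433, -0, 1.181, -0.178], TCP at [0.216, 0.586, 0.245] pointing down, gripper open.
Joint ranges: [-3.08, 3.08], [-0.75, 2.2], [0.22, 2.44], [-1.43, 4.57], [0, 2.65], [-2.85, 2.85]. Speed limits (rad/s): [2.79, 2.79, 3.14, 3.14, 3.14, 3.14].

## Interface

Orientations are given as a unit quaternion [x, y, z, w].
In Python, from rig import robot gives the robot as it stands. The module is installed in compiled form; this text tells all that it offers.
- The arm moves only by the shell command python3 -m jog 'ROWS' [FORCE]. ROWS is JSON, one flat list of numbers, 5 for each row, row after row: the finger opening in m, from 0 to 0.087, then the shift along the tool's x, y, z in m, then the turn about the tool's z in units of 10 degrees (1.0 is 10 degrees). In form: [claw, x, y, z, roll, claw, x, y, z, roll, ...]. A call has 1 to 20 rows; each row shifts and turns the commanded pose from where the row before left it, along the tool's axes as they then stand; what a row does not reach is not made up. A row lasts 1/8 s, in which the tool goes at most 62.5 mm and 10.7 degrees, less where a joint would pass 70% of its speed; a pose out of reach is approached as far as the arm can. A call with a gripper value outside its range is refused whole. The fingers move at their own pace and stop on an object; FORCE is the grip in N (left out, the last holds). Time passes only in rows, so rows that do not move let the fingers close. It gives the time, the measured TCP pose, the force, the opening and the grip force at its end, in the units of the state.
- robot.get_obs(): the state, without advancing time (a new reading comes with each control period).
- robot.camera(name): name is "scene" or "top" or "wrist"; returns the picture (480x640x3 uint8, blue, green, red); there is no depth.
- robot.camera_model(name): a dict with "fx", "fy", "cx", "cy" (pixels), "R" (3x3) and "t" (3): a world point X has camera coordinates R X + t; the wrist camera has in their place "tool_from_camera" (4x4, takes a point from camera to tool coordinates, whose origin is the TCP and whose axes are the flange's). Camera axes: x right, y down, z forward; pixel columns grow to the right and rows downward; lengths in m; the calibration is good to about 2 mm. The wrist camera is an equidistant fisheye: a pixel r from the principal point sees the ray r / f radians off the axis. A picture is of the moment at which its call begins: read the wrist's pose just before it. camera_model takes no time and is no camera call.
- robot.hand_in(): hands the job in; it is judged then, once.
Trained networks look in the newest picture that a camera, given by its name, has taken for a name from the list of things; names that differ only in an ending like _2 or _b are one class to them, and where a whole thing is asked for, a point or a joint stands for the part that bears it (a point fixed in the world has none). Each returns a list of dicts, best first, with "conf" (0 to 1); they miss things now and then, are a little off and sometimes report something else, mostly with a low value. They report only what shows in the picture. A call takes as long as a camera call.
- robot.look_for(camera, label): "extent" ([centre column, centre row, width, height] in pixels, round what is visible of it).
- robot.outline_of(camera, label): "region" (480x640 bool, what is visible of it) and "extent" ([centre column, centre row, width, height] in pixels, round what is visible of it).
The state is a dict: "time": time; "q": joint angles; "joint_velocities": joint speeds; "joint_torque": joint torques, N m; "position": TCP position; "tool_rot": TCP orientation; "ft_force": force on the tool from outside, world axes, zero at the start; "moment": the same for the moment, N m; "grip_width": finger opening in m; "grip_force": force on a finger pad.
Only numpy, scipy, OpenCV 4.12 (cv2) and the standard library are available. Lean on these libraries where they do the work, as an engineer would, in place of code of your own. Each camera call takes 0.05 s, during which the arm holds its last target. There are 200 camera calls.

## Task

The cover of the grey bobbin box is stiff and has no handle. Pick up the flat-bladed opener, slide its blade into the notch in the front of the box and use the blade to prise the cover up until it stands open by itself, clearly more than half-way to upright; keep the gripper itself off the cover. Then take the opener out and lay it flat on the ironing table.

Things in the scene. Friction and masses are not known exactly. Their poses are not given: they have to be found in the camera images.
- opener_grip (a point): Centre of the black handle of the opener, the only tool with a flat blade (an awl and a screwdriver have round shafts). Loose, 0.09 kg, flat on the table, blade to the robot's left give or take 25 degrees. Handle 80 mm long, 24 wide, 22 high; this point is half-way up, 11 mm above the table. x: along the tool to the blade's end, y across, z up.
- opener_tip (a point): End of the opener's steel blade, 138 mm from opener_grip along the tool's x. The blade is 3 mm thick, 20 mm wide (16 mm over the last 12 mm), at the handle's mid height, and reaches 98 mm beyond the handle.
- notch (a point): Centre of the notch in the outer front face of the fixed box. x level into the box, y along its front, z up. Box 92 mm deep, 130 wide (156 at its foot flanges), 50 high with cover. Notch 60 mm wide, from 25 mm above the table up to the cover's underside at 45 mm (this point: 35 mm). Front wall 4 mm; behind it the box is free down to 14 mm above the table.
- cover (a joint): Hinge of the box's cover, rad: 0 shut, grows as the front edge rises, 1.57 upright, stop at 1.75. The cover is a 92 x 130 x 5 mm plate, flush with the box; the axis runs along notch's y, 92 mm behind notch, 45 mm above the table. The hinge is stiff (0.06 N m: 1 to 2 N at the blade), so the cover stays where it is left.

How it is judged:
By the outcome, as a careful person would: the job done as asked, in the order asked, and still so for the second after the job is handed in, with the robot touching nothing.
It also fails if it takes over 61 s, if anything falls off the work surface, if the arm or the gripper's body presses on something with over 40 N, if the wrist force passes 120 N, or if a joint passes its speed limit or range.

## Working session

There is one attempt and no reset: what is moved stays moved. The work goes in short steps, Python scripts to look and compute and a shell command to move; the robot and the scene stay as the last step left them, time stands still between calls to the robot, and variables do not carry over. Pictures are saved under pics/ and viewed, at most 10 in all, crops included, and the job is handed in when it is done.

```bash
mkdir -p pics; cat > h.py <<'E'
from rig import robot
import numpy as np, cv2
from scipy.spatial.transform import Rotation as Rn
def ray(cam,px,obs=None):
    m=robot.camera_model(cam); u=(px[0]-m["cx"])/m["fx"]; v=(px[1]-m["cy"])/m["fy"]
    if cam=="wrist":
        r=np.hypot(u,v); d=np.array([np.sin(r)*u/max(r,1e-9),np.sin(r)*v/max(r,1e-9),np.cos(r)])
        T=np.array(m["tool_from_camera"]); R=Rn.from_quat(obs["tool_rot"]).as_matrix()
        return R@T[:3,3]+np.array(obs["position"]), R@T[:3,:3]@d
    R=np.array(m["R"]); t=np.array(m["t"]); d=R.T@np.array([u,v,1.]); return -R.T@t, d/np.linalg.norm(d)
def atz(cam,px,z,obs=None):
    o,d=ray(cam,px,obs); return o+d*(z-o[2])/d[2]
def tri(rs):
    A=0;b=0
    for o,d in rs:
        P=np.eye(3)-np.outer(d,d); A=A+P; b=b+P@o
    X=np.linalg.solve(A,b); return X,[float(np.linalg.norm((np.eye(3)-np.outer(d,d))@(X-o))) for o,d in rs]
E
python3 - <<'E'
from h import *
o=robot.get_obs(); print(o["time"],o["position"],o["tool_rot"],robot.tcp_to_tips)
for c in ("scene","top","wrist"):
    cv2.imwrite(f"pics/{c}0.png",robot.camera(c)); m=robot.camera_model(c)
    print(c,m["fx"],m["cx"],m["cy"], [np.round(ray(c,(320,240),o)[i],3) for i in (0,1)])
    for l in ("opener_grip","opener_tip","notch","cover"):
        print(l,[(np.round(r["extent"]).tolist(),round(r["conf"],2)) for r in robot.look_for(c,l)][:3])
E
```

```text
0.0 [0.21617477 0.58569844 0.24357445] [ 1.75992477e-01  9.84390928e-01 -1.00242415e-03 -3.80511494e-04] 0.022
scene 439.82388846791514 315.63257323104403 238.8032684508946 [array([0.034, 0.494, 0.548]), array([ 0.603, -0.556, -0.572])]
opener_grip [([365.0, 282.0, 74.0, 41.0], 0.94)]
opener_tip [([286.0, 244.0, 76.0, 61.0], 0.64), ([362.0, 279.0, 84.0, 43.0], 0.6)]
notch [([286.0, 247.0, 80.0, 59.0], 0.76)]
cover [([286.0, 236.0, 76.0, 42.0], 0.62)]
top 444.1257843496857 319.5852916856822 236.56814102708572 [array([0.483, 0.025, 0.916]), array([ 0.076,  0.   , -0.997])]
opener_grip [([335.0, 292.0, 87.0, 19.0], 0.57)]
opener_tip [([333.0, 292.0, 90.0, 13.0], 0.97)]
notch [([309.0, 207.0, 78.0, 57.0], 0.76)]
cover [([309.0, 203.0, 69.0, 51.0], 0.64), ([310.0, 205.0, 78.0, 54.0], 0.29)]
wrist 371.64829954431775 322.5405405233509 239.1196181004926 [array([0.142, 0.614, 0.383]), array([ 0.269, -0.108, -0.957])]
opener_grip []
opener_tip []
notch []
cover []
```

```bash
python3 - <<'E'
import cv2
a=cv2.imread("pics/top0.png");b=cv2.imread("pics/scene0.png")
cv2.imwrite("pics/a.png",cv2.resize(a[150:330,220:460],(800,600),interpolation=cv2.INTER_CUBIC))
cv2.imwrite("pics/b.png",cv2.resize(b[180:330,220:420],(800,600),interpolation=cv2.INTER_CUBIC))
E
```

```text
(no output)
```

View pics/a.png

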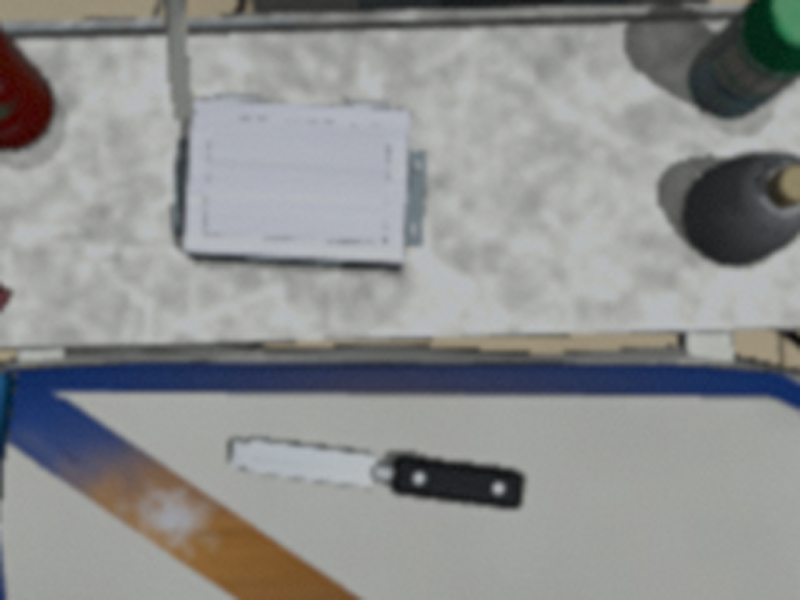

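View pics/b.png

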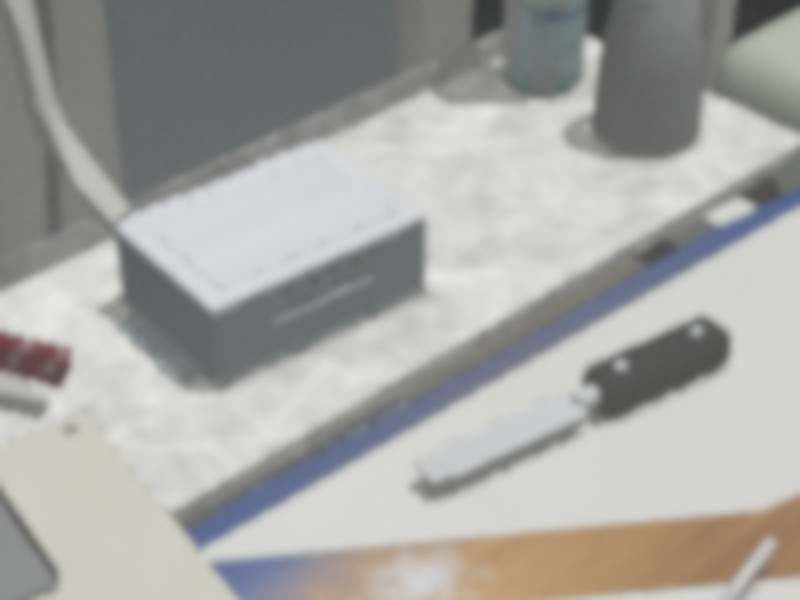

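View pics/top0.png

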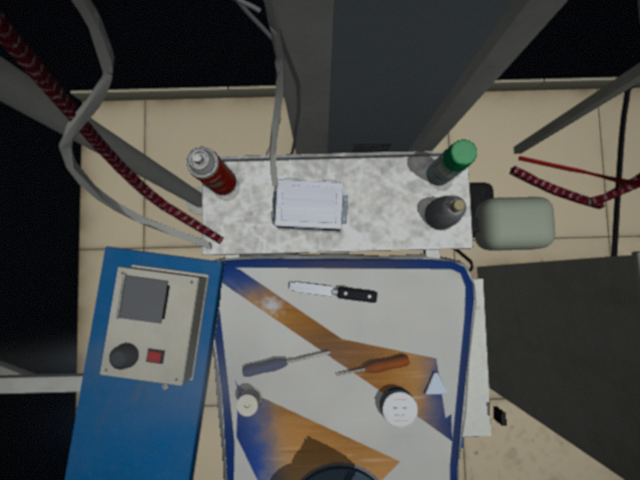

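Top view: box at about (309,205), opener handle (357,294) with the blade tip (289,285) to the left. In the scene view the notch is visible on the front face at about (301,254). Now I triangulate.

```bash
python3 - <<'E'
from h import *
A=lambda x,y:(220+x*.3,150+y*.3); B=lambda x,y:(220+x*.25,180+y*.25)
P={"grip":((458,480),(660,368)),"tip":((230,448),(420,477)),"FL":((185,252),(215,310)),"FR":((403,265),(425,218)),"RL":((190,98),(120,232)),"RR":((410,108),(320,142))}
for k,(a,b) in P.items():
    X,e=tri([ray("top",A(*a)),ray("scene",B(*b))]); print(k,np.round(X,4),np.round(e,4))
for b in ((275,325),(375,280)): print(atz("scene",B(*b),.03))
for c,l in (("top","opener_grip"),("scene","opener_grip"),("top","cover"),("scene","cover")):
    r=robot.outline_of(c,l)
    if r:
        m=r[0]["region"].astype(np.uint8); cn=max(cv2.findContours(m,0,2)[0],key=cv2.contourArea)
        print(c,l,r[0]["conf"],cv2.minAreaRect(cn),np.argwhere(m).mean(0)[::-1])
E
```

```text
grip [ 0.4395 -0.0493  0.0079] [0.0017 0.0017]
tip [0.4623 0.0891 0.0074] [0.0016 0.0016]
FL [0.5793 0.1111 0.0477] [0.001 0.001]
FR [ 0.5692 -0.0166  0.0462] [0.0001 0.0001]
RL [0.6704 0.105  0.0438] [0.0037 0.0037]
RR [ 0.6622 -0.0243  0.0463] [0.0013 0.0013]
[0.56871763 0.0829871  0.03      ]
[0.56333853 0.02294489 0.03      ]
top opener_grip 0.93 ((332.62310791015625, 291.0154113769531), (88.31272888183594, 13.767855644226074), 7.125016689300537) [335.32581967 291.58094262]
top cover 0.79 ((308.62152099609375, 203.6905975341797), (65.96133422851562, 46.3043327331543), 3.012787342071533) [308.48215466 203.75115664]
scene cover 0.83 ((287.2662658691406, 235.63906860351562), (30.153850555419922, 70.61539459228516), 67.38013458251953) [286.47027972 235.97494172]
```

```bash
cat >> h.py <<'E'
def go(xyz,yaw_y):
    "roll first (units of 10deg), then shift in the turned tool axes; yaw_y = world yaw of tool y in deg"
    o=robot.get_obs(); R=Rn.from_quat(o["tool_rot"]).as_matrix(); y0=np.degrees(np.arctan2(R[1,1],R[0,1]))
    dy=(yaw_y-y0+180)%360-180; a=np.radians(yaw_y)
    Rt=np.array([[-np.sin(a),np.cos(a),0],[np.cos(a),np.sin(a),0],[0,0,-1]]).T
    # tool x yaw = y yaw + 90
    d=np.array(xyz)-o["position"]; X=np.array([-np.sin(a),np.cos(a),0]);Y=np.array([np.cos(a),np.sin(a),0])
    print("t %.2f yaw %.2f pos %s | roll %.3f shift %s (n=%.1f)"%(o["time"],y0,np.round(o["position"],4),-dy/10,np.round([d@X,d@Y,-d[2]],4),np.linalg.norm(d)/.0625))
E
python3 -c "
from h import *
go([.441,-.039,.2],-9.4)"
```

```text
t 0.95 yaw 69.73 pos [0.2165 0.5863 0.2446] | roll 7.913 shift [-0.5802  0.3236  0.0446] (n=10.7)
```

```bash
python3 -m jog '[0.06,0,0,0,0.99, 0.06,0,0,0,0.99, 0.06,0,0,0,0.99, 0.06,0,0,0,0.99, 0.06,0,0,0,0.99, 0.06,0,0,0,0.99, 0.06,0,0,0,0.99, 0.06,0,0,0,0.98, 0.06,-0.053,0.0295,0,0, 0.06,-0.053,0.0295,0,0, 0.06,-0.053,0.0295,0,0, 0.06,-0.053,0.0295,0,0, 0.06,-0.053,0.0295,0,0, 0.06,-0.053,0.0295,0.009,0, 0.06,-0.053,0.0295,0.009,0, 0.06,-0.053,0.0295,0.009,0, 0.06,-0.053,0.0295,0.009,0, 0.06,-0.053,0.0295,0.009,0, 0.06,-0.05,0.0286,0,0, 0.06,0,0,0,0]' 20
python3 - <<'E'
from h import *
o=robot.get_obs(); go([.441,-.039,.2],-9.4); im=robot.camera("wrist"); cv2.imwrite("pics/w1.png",im); print(o["q"])
np.save("o1.npy",o,allow_pickle=True)
for l in ("opener_grip","opener_tip","notch","cover"):
    for r in robot.outline_of("wrist",l)[:2]:
        m=r["region"].astype(np.uint8); print(l,round(r["conf"],2),np.round(r["extent"]),cv2.minAreaRect(np.argwhere(m)[:,::-1].astype(np.float32)))
E
```

```text
time: 3.45
position: [0.4442, -0.0429, 0.1999]
tool_rot: [0.765, 0.645, 0.001, 0.002]
ft_force: [-0.6, -0.7, -0.5]
grip_width: 0.0597
grip_force: 0.0
t 3.45 yaw -9.73 pos [ 0.4442 -0.0429  0.1999] | roll -0.033 shift [ 0.0033 -0.0038 -0.0001] (n=0.1)
[-3.47303766e-01  3.60214585e-01  1.91726126e+00 -5.82876935e-04
  8.59747514e-01 -1.77148861e-01]
opener_grip 0.98 [318. 169.  31. 197.] ((317.0, 168.0), (196.0, 28.0), 90.0)
opener_tip 0.74 [318. 168.  31. 194.] ((315.34423828125, 168.56732177734375), (197.48731994628906, 28.326200485229492), 87.67218780517578)
notch 0.75 [499. 102. 118. 163.] ((499.7636413574219, 97.79814910888672), (161.829833984375, 113.60114288330078), 85.497802734375)
cover 0.79 [508.  97. 102. 156.] ((507.10174560546875, 94.97920989990234), (157.03167724609375, 95.24425506591797), 85.80581665039062)
```

View pics/w1.png

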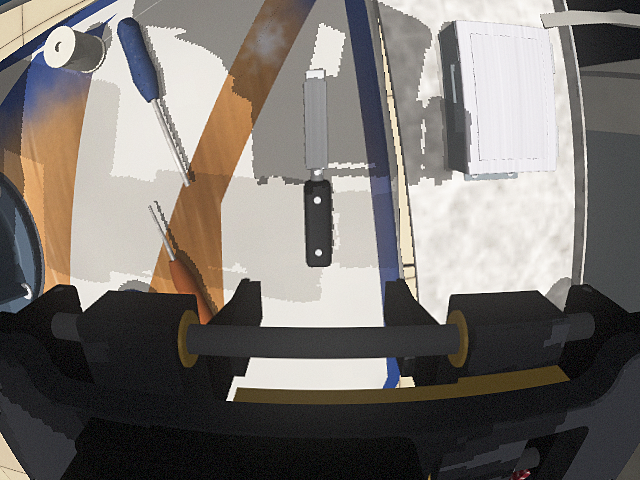

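The wrist view shows the opener with its handle from (317,180) to (318,267) and its tip at (316,70). The box front edge runs from (441,22) to (449,172), and the notch is at about column 452, rows 65–117.

```bash
python3 - <<'E'
from h import *
o=np.load("o1.npy",allow_pickle=True).item()
f=lambda p,z:np.round(atz("wrist",p,z,o),4)
print("hc",f((318,224),.022),"h front",f((317,180),.022),"back",f((318,267),.022),"tip",f((316,70),.012),"bladebase",f((317,168),.012))
for k,p in dict(FLtop=(455,20),FRtop=(467,174),RL=(548,25),RR=(555,172)).items(): print(k,f(p,.05))
print("foot",f((441,22),0.),f((448,172),0.), "notch",f((452,65),.025),f((452,117),.025))
A=lambda x,y:(220+x*.3,150+y*.3)
for n,pw,pt in (("grip",(318,224),A(458,480)),("tip",(316,70),A(230,448))):
    print(n,tri([ray("wrist",pw,o),ray("top",pt)]))
cv2.imwrite("pics/w1c.png",cv2.resize(robot.camera("wrist")[10:190,420:580],(640,720))[:600])
E
```

```text
hc [ 0.4403 -0.0442  0.022 ] h front [ 0.4461 -0.0055  0.022 ] back [ 0.4333 -0.0842  0.022 ] tip [0.4615 0.0895 0.012 ] bladebase [0.4476 0.0037 0.012 ]
FLtop [0.579  0.1129 0.05  ]
FRtop [ 0.5696 -0.0153  0.05  ]
RL [0.6713 0.1097 0.05  ]
RR [ 0.6593 -0.0236  0.05  ]
foot [0.5853 0.1246 0.    ] [ 0.5695 -0.0197  0.    ] notch [0.5786 0.0781 0.025 ] [0.5711 0.0322 0.025 ]
grip (array([ 0.44003884, -0.04836787,  0.00563969]), [0.0006538546864841791, 0.0006538546864841682])
tip (array([4.62472722e-01, 9.11211875e-02, 3.20686295e-04]), [0.0008967874194466207, 0.0008967874194467167])
```

View pics/w1c.png

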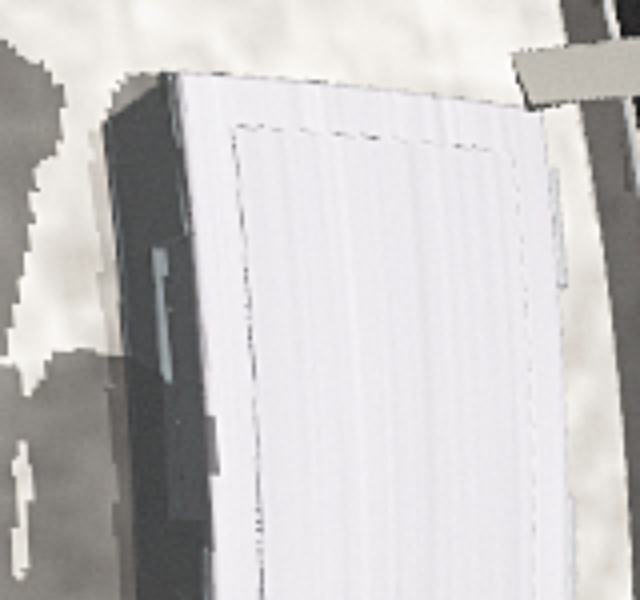

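```bash
python3 -c "
from h import *
go([.4415,-.0365,.025],-9.2)"
```

```text
t 3.75 yaw -9.24 pos [ 0.4405 -0.0372  0.1996] | roll -0.004 shift [0.0008 0.0009 0.1746] (n=2.8)
```

```bash
python3 -m jog '[0.06,0.001,0.001,0.04,0, 0.06,0,0,0.04,0, 0.06,0,0,0.04,0, 0.06,0,0,0.03,0, 0.06,0,0,0.015,0, 0.06,0,0,0.0095,0, 0.06,0,0,0,0, 0,0,0,0,0, 0,0,0,0,0, 0,0,0,0,0, 0,0,0,0,0, 0,0,0,0,0, 0,0,0,0,0]' 55
```

```text
time: 5.38
position: [0.4424, -0.0379, 0.0252]
tool_rot: [0.763, 0.647, -0.0, 0.0]
ft_force: [-0.3, -0.6, 4.3]
grip_width: 0.0234
grip_force: 54.9
```

```bash
python3 -m jog '[0,0,0,-0.02,0, 0,0,-0.01,-0.03,0, 0,0,-0.015,-0.03,0, 0,0,-0.015,-0.01,0, 0,0,0,0,0.85, 0,0,0,0,0.95, 0,0,0,0,0.95, 0,0,0,0,0.95, 0,0,0,0,0.95, 0,0,0,0,0.95, 0,0,0,0,0.95, 0,0,0,0,0.95, 0,0,0,0,0.95, 0,0,0,0,0, 0,0,0,0,0]'
python3 - <<'E'
from h import *
go([.4168,.0589,.049],-94.3)
o=robot.get_obs(); print(o["q"],o["grip_width"])
E
```

```text
time: 7.25
position: [0.4026, -0.0313, 0.1147]
tool_rot: [0.999, -0.033, -0.0, -0.0]
ft_force: [-0.4, -0.4, -0.8]
grip_width: 0.0236
grip_force: 54.9
t 7.25 yaw -93.74 pos [ 0.4026 -0.0313  0.1147] | roll 0.056 shift [ 0.0074 -0.091   0.0657] (n=1.8)
[-3.55904054e-01  4.95842871e-01  2.09238076e+00 -2.39759101e-05
  5.54263027e-01  1.28023616e+00] 0.023626377845789553
```

```bash
python3 -m jog '[0,0,-0.04,0,0.05, 0,0.007,-0.04,0.01,0, 0,0,-0.011,0.02,0, 0,0,0,0.02,0, 0,0,0,0.0157,0, 0,0,0,0,0, 0,0,0,0,0]'
python3 - <<'E'
from h import *
go([.4168,.0589,.049],-94.3)
ims=[robot.camera(c) for c in ("scene","top","wrist")]
big=np.vstack([np.hstack([cv2.resize(ims[0][190:310,240:400],(400,300)),cv2.resize(ims[1][160:310,220:420],(400,300))]),np.hstack([cv2.resize(ims[2][:300],(400,300)),np.zeros((300,400,3),np.uint8)])])
cv2.imwrite("pics/p3.png",big); cv2.imwrite("pics/w3.png",ims[2]);cv2.imwrite("pics/s3.png",ims[0]);cv2.imwrite("pics/t3.png",ims[1])
E
```

```text
time: 8.12
position: [0.4167, 0.0588, 0.0496]
tool_rot: [0.999, -0.038, 0.0, 0.0]
ft_force: [0.1, 0.2, -0.2]
grip_width: 0.024
grip_force: 54.9
t 8.12 yaw -94.33 pos [0.4167 0.0588 0.0496] | roll -0.003 shift [ 0.0001 -0.0001  0.0006] (n=0.0)
```

View pics/p3.png

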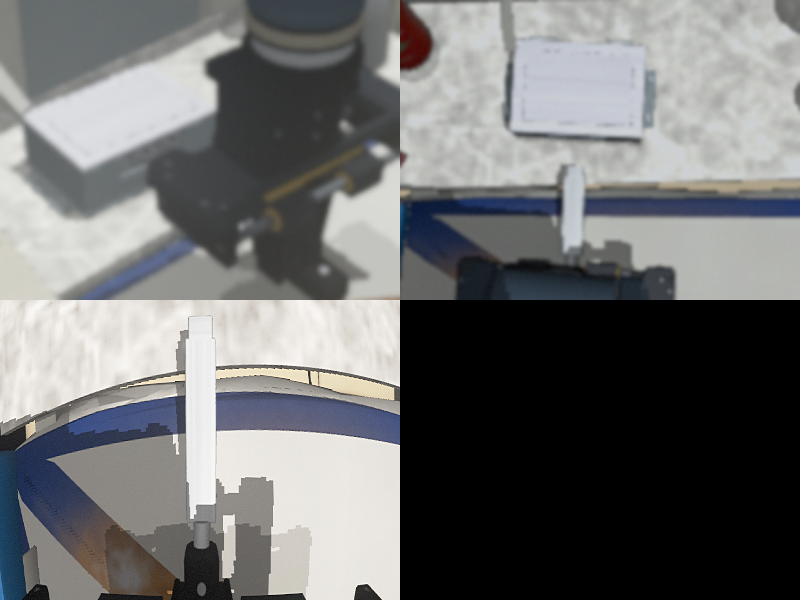

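In the top panel the tip is at about pixel (306,242), in line with the box centre; in the wrist panel it is at (320,17) with the blade pointing straight ahead. Next I check the height.

```bash
python3 - <<'E'
from h import *
o=robot.get_obs()
print(tri([ray("wrist",(320,17),o),ray("top",(306,242.5))]),atz("wrist",(320,17),.035,o),atz("top",(306,242.5),.035))
# blade width near tip / base in the wrist picture -> distances
g=cv2.cvtColor(cv2.imread("pics/w3.png"),6); im=cv2.imread("pics/w3.png")
for r in (24,60,120,180): print(r,[int(c) for c in np.where(np.abs(np.diff(g[r,270:370].astype(int)))>25)[0]+270])
E
```

```text
(array([0.54613276, 0.05185455, 0.03129168]), [0.0012833729851006751, 0.001283372985100728]) [0.54469948 0.0506588  0.035     ] [0.54612212 0.05299564 0.035     ]
24 [300, 301, 338, 339]
60 [281, 282, 296, 345]
120 [282, 295, 296, 297, 344, 345]
180 [297, 298, 344, 345, 350]
```

```bash
python3 -m jog '[0,0.012,0,0,0, 0,0.012,0,0,0, 0,0.008,0,0,0, 0,0.008,0,0,0, 0,0.008,0,0,0, 0,0.008,0,0,0, 0,0.008,0,0,0, 0,0,0,0,0, 0,0,0,0,0]'
python3 - <<'E'
from h import *
go([.4168,.0589,.049],-94.3)
ims=[robot.camera(c) for c in ("scene","top","wrist")]
np.save("ims4.npy",np.array(ims))
print(robot.get_obs()["ft_force"],robot.get_obs()["moment"])
E
```

```text
time: 9.4
position: [0.4799, 0.0541, 0.0493]
tool_rot: [0.999, -0.038, -0.0, -0.0]
ft_force: [-0.2, -0.4, -0.3]
grip_width: 0.0234
grip_force: 54.9
t 9.40 yaw -94.37 pos [0.4799 0.0541 0.0493] | roll -0.007 shift [-0.0633 -0.0001  0.0003] (n=1.0)
[-0.38451364 -0.37138025 -0.6838292 ] [-0.10739268  0.17434605 -0.04039767]
```

```bash
python3 -m jog '[0,0.0005,0,-0.006,0, 0,0.0005,0,-0.006,0, 0,0.0005,0,-0.006,0, 0,0.0005,0,-0.005,0, 0,0.0026,0,-0.0066,0, 0,0.0026,0,-0.0066,0, 0,0.0042,0,-0.0058,0, 0,0.0042,0,-0.0058,0, 0,0,0,0,0, 0,0,0,0,0]'
python3 - <<'E'
from h import *
o=robot.get_obs();print(o["ft_force"],o["moment"])
ims=[robot.camera(c) for c in ("scene","top","wrist")]
np.save("ims5.npy",np.array(ims))
a=np.load("ims4.npy")
big=np.vstack([np.hstack([cv2.resize(i[0][170:320,220:420],(400,300)) if k==0 else cv2.resize(i[2][:300,120:520],(400,300)) for i in (a,ims)]) for k in (0,1)])
cv2.imwrite("pics/p5.png",big)
E
```

```text
time: 10.8
position: [0.4968, 0.0527, 0.0974]
tool_rot: [0.999, -0.038, 0.001, 0.0]
ft_force: [-0.3, -0.4, -0.6]
grip_width: 0.0235
grip_force: 54.9
[-0.28035511 -0.43935329 -0.5846161 ] [-0.00410659  0.1411985  -0.0302934 ]
```

View pics/p5.png

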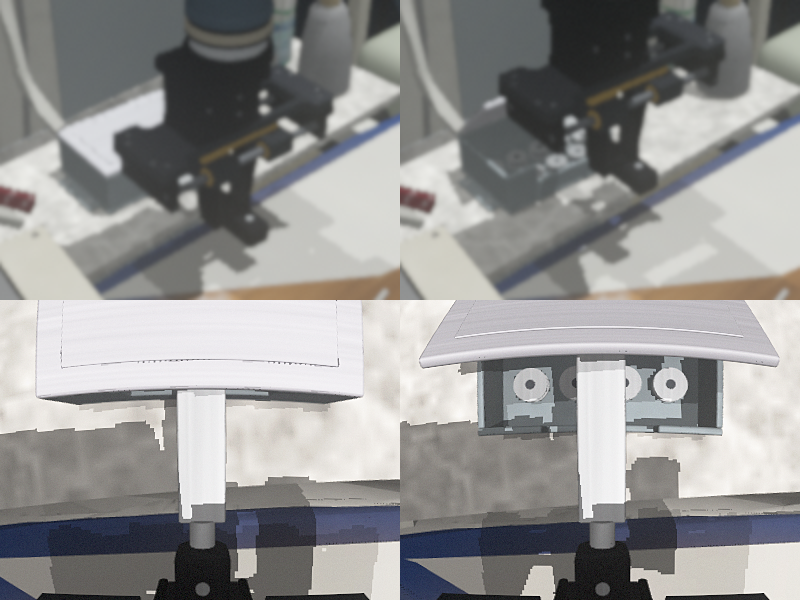

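The lower-right wrist panel shows the cover raised with its edge at about row 360 and the bobbins visible, and the gripper is well clear. I continue along the arc.

```bash
python3 -m jog '[0,0.0055,0,-0.0046,0, 0,0.0055,0,-0.0046,0, 0,0.005,0,-0.0025,0, 0,0.005,0,-0.0025,0, 0,0.004,0,-0.0013,0, 0,0.004,0,-0.0013,0, 0,0.004,0,-0.0007,0, 0,0.003,0,0,0, 0,0,0,0,0, 0,0,0,0,0]'
python3 - <<'E'
from h import *
o=robot.get_obs();print(o["ft_force"],o["moment"])
ims=[robot.camera(c) for c in ("scene","top","wrist")]
for i,c in enumerate(("scene","top","wrist")):
    cv2.imwrite(f"pics/{c}6.png",ims[i])
    print(c,[(np.round(r["extent"]).tolist(),round(r["conf"],2)) for r in robot.look_for(c,"cover")][:2])
E
```

```text
time: 12.2
position: [0.5323, 0.05, 0.1147]
tool_rot: [0.999, -0.038, 0.001, 0.0]
ft_force: [-0.5, 1.0, -0.9]
grip_width: 0.0237
grip_force: 54.9
[-0.46963815  1.03722078 -0.8874219 ] [-0.07665485  0.1634921  -0.01242194]
scene [([261.0, 213.0, 32.0, 42.0], 0.81), ([313.0, 229.0, 49.0, 41.0], 0.54)]
top [([310.0, 178.0, 75.0, 15.0], 0.6)]
wrist [([321.0, 20.0, 371.0, 41.0], 0.89)]
```

```bash
python3 -m jog '[0,-0.005,0,0,0, 0,-0.012,0,0,0, 0,-0.02,0,0,0, 0,-0.025,0,0,0, 0,-0.03,0,0,0, 0,-0.03,0,0,0, 0,0,0,0,0, 0,0,0,0,-0.85, 0,0,0,0,-0.95, 0,0,0,0,-0.95, 0,0,0,0,-0.95, 0,0,0,0,-0.95, 0,0,0,0,-0.95, 0,0,0,0,-0.95, 0,0,0,0,-0.95, 0,0,0,0,-0.95, 0,0,0,0,0, 0,0,0,0,0]'
python3 - <<'E'
from h import *
go([.4415,-.037,.027],-9.2)
for c in ("top","scene"):
    im=robot.camera(c); cv2.imwrite(f"pics/{c}7.png",im)
    print(c,[(np.round(r["extent"]).tolist(),round(r["conf"],2)) for r in robot.look_for(c,"cover")][:2])
a=cv2.imread("pics/top7.png");b=cv2.imread("pics/scene7.png")
cv2.imwrite("pics/p7.png",np.hstack([cv2.resize(b[120:320,200:400],(400,400)),cv2.resize(a[130:330,220:420],(400,400))]))
E
```

```text
time: 14.75
position: [0.4109, 0.0593, 0.1147]
tool_rot: [0.766, 0.643, 0.0, 0.0]
ft_force: [-0.1, -0.4, -1.2]
grip_width: 0.0238
grip_force: 54.9
t 14.75 yaw -10.01 pos [0.4109 0.0593 0.1147] | roll -0.081 shift [-0.0902  0.0456  0.0877] (n=2.1)
top [([310.0, 176.0, 75.0, 14.0], 0.93)]
scene [([274.0, 207.0, 54.0, 58.0], 0.59)]
```

View pics/p7.png

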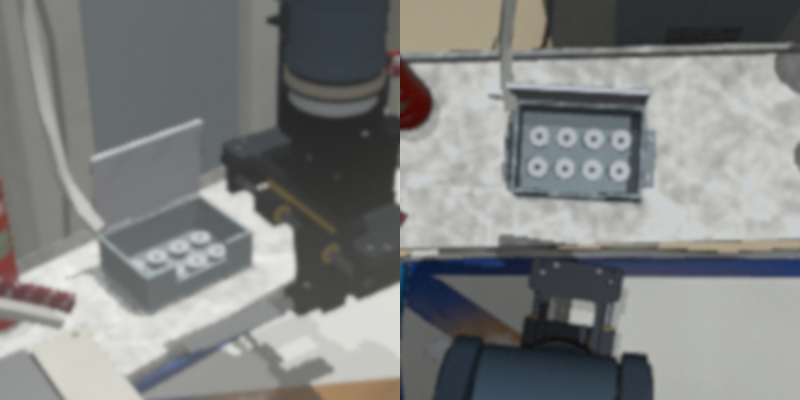

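The cover stands nearly upright on its own, with its top edge at about (150,140) in the left panel. I lay the opener down now.

```bash
python3 -m jog '[0,-0.04,0.02,0,-0.08, 0,-0.04,0.02,0,0, 0,-0.01,0.0055,0.02,0, 0,0,0,0.03,0, 0,0,0,0.02,0, 0,0,0,0.01,0, 0,0,0,0.005,0, 0,0,0,0.003,0, 0,0,0,0.0005,0, 0,0,0,0,0, 0,0,0,0,0]'
```

```text
time: 16.32
position: [0.4406, -0.0369, 0.0265]
tool_rot: [0.761, 0.649, 0.0, 0.0]
ft_force: [-0.2, 0.5, -1.4]
grip_width: 0.0233
grip_force: 54.9
```

```bash
python3 -m jog '[0,0,0,0.001,0, 0,0,0,0,0, 0.03,0,0,0,0, 0.045,0,0,0,0, 0.06,0,0,0,0, 0.06,0,0,0,0, 0.06,0,0,-0.02,0, 0.06,0,0,-0.04,0, 0.06,0,0,-0.05,0, 0.06,0,0,-0.05,0, 0.06,-0.04,0,-0.02,0, 0.06,-0.05,0,0,0, 0.06,-0.05,0,0,0, 0.06,0,0,0,0, 0.06,0,0,0,0]'
python3 - <<'E'
from h import *
a=robot.camera("top");b=robot.camera("scene")
cv2.imwrite("pics/p8.png",np.hstack([cv2.resize(b[120:320,220:420],(400,400)),cv2.resize(a[130:330,220:420],(400,400))]))
o=robot.get_obs();print(o["time"],o["ft_force"])
E
```

```text
time: 18.2
position: [0.4176, -0.1744, 0.2049]
tool_rot: [0.761, 0.649, -0.0, -0.001]
ft_force: [0.4, 0.4, 0.4]
grip_width: 0.0597
grip_force: 0.0
18.3 [ 0.52120749 -0.01076085  0.26524768]
```

View pics/p8.png

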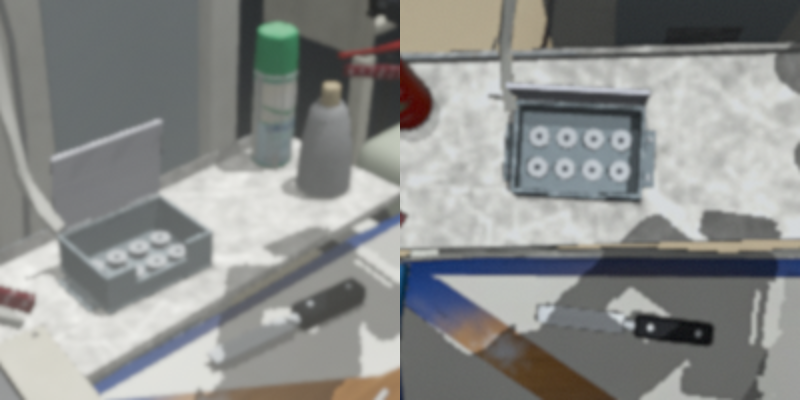

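The cover stands open (left panel, around (108,170)). The opener lies flat on the ironing table (right panel, from (540,313) to (712,332)), and the gripper is clear of everything.

```bash
python3 -c "
from rig import robot
print(robot.hand_in())"
```

```text
the job is handed in; nothing more can be done
None
```

The job is handed in at about 18 s: the bobbin box cover was prised up with the opener blade and stands nearly upright by itself, and the opener lies flat on the ironing table.

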